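# Lock the bench drill on for pedal work

### The job

The drill in the bench stand will be run from a foot pedal to sand soles, so its trigger has to stay on by itself: first take the forgotten chuck key out of the chuck and lay it in the black dish. Then squeeze the trigger fully home, push the red lock button on the side of the grip fully in while the trigger is home, ease the trigger while you still keep the button in, so that the lock catches it, and let go. Use finger force, never ram the drill, and leave the jar, spool, shoe last and soles where they are.

Things in the scene. Friction and masses are not known exactly. Their poses are not given: they have to be found in the camera images.
- drill: Dark teal drill, grip pointing straight up, clamped in a grey stand on a plywood board fixed to the table; yaw varies. Origin on the table under the grip; z up, -y = forward (chuck, brown sanding drum), -x = side with the red button. Frame in mm: grip x -15..15, y -20..22, to z 182; black butt on top x -17..17, y -22..26, z 182..199; housing below it, radius 36, top z 118.
- chuck_top (a point): Middle of the key hole in the top of the steel chuck; drill frame x 0, y -112, z 104 mm. Chuck along y, y -86..-148, radius 22. Drum beyond it, y -161..-203, radius 23. Grey clamp collar behind it, y -50..-80, top z 114, with a black clamp knob on the +x side, top z 110.
- trigger_face (a point): Centre of the front face of the black trigger; moves with it. At rest at x 0, y -38, z 144 mm in the drill frame; the face is 18 mm wide (x), 36 mm high, edges rounded 3 mm, and faces -y. It is squeezed towards +y.
- drill_trigger (a joint): Travel of the trigger, m: 0 out, 0.011 fully home. Spring 2.5 N at the start to 5.5 N at the hard stop; it returns a little slowly. The lock holds it at about 0.0075; the lock's pin can enter only while the trigger is at 0.010 or more.
- button_face (a point): Centre of the outer face of the red round lock button, 15 mm in diameter; moves with it. At rest at x -29, y -8, z 142 mm in the drill frame, 14 mm proud of the grip's side; it faces -x and is pushed towards +x.
- lock_button (a joint): Travel of the lock button, m: 0 out, 0.008 fully in (hard stop), spring 4 to 8 N; with the trigger not home it stops hard at 0.0005. From 0.007 on its hooked pin is past the trigger's lug: easing the trigger 3.5 mm then hooks both and they stay. Let go before the trigger is eased, the button springs out and nothing holds; squeezing again frees it.
- key_bar (a point): Middle of the cross bar of the steel T-shaped chuck key: bar 10 mm thick, 80 mm long along this point's x; the point's z runs up the 10 mm thick shank. About 110 g. It starts upright and loose, its 8 mm pilot 14 mm deep in the hole in the chuck, the bar 60 mm above the chuck (z about 164 mm); the bar's yaw varies.
- key_mid (a point): Point on the key's shank 30 mm below the bar; the pilot's end is 44 mm further down.
- parts_dish: Round black tin dish with pegs and nails, 140 mm across its rim, 22 mm high, flat floor 90 mm across, 2 mm thick; loose. Origin at the centre of its underside.
- jar: White-capped jar with green label, 69 mm across, 73 mm high; stays.
- spool: Spool of black thread with white ends, 46 mm across, 60 mm high; stays.
- shoe_last: Green plastic shoe last, 266 mm long, 120 mm high; stays.
- soles: Pair of cut tan leather soles lying flat, 249 x 93 x 9 mm; stays.
Not all that is in view belongs to the job. What is shaped like the part that bears key_bar but orange or turquoise is not meant.

How it is judged (in metres and radians):
On the way:
1. the chuck key lies in the dish while the trigger is still out (horizontal distance between key_mid and parts_dish below 0.06 m and height (world z) of key_mid below 0.045 m and height (world z) of key_bar below 0.055 m and value of joint drill_trigger below 0.003 m and contact force between the fingers and chuck_key below 0.3 N), for 0.2 s.
At the end, for the whole second after the job is handed in: The trigger stays locked on by itself (6.2 to 9.0 mm in) with the lock button caught in (over 5.5 mm), and the chuck key lies in the dish: its shank's middle within 60 mm of the dish's centre and below 45 mm, its bar below 55 mm (horizontal distance between key_mid and parts_dish below 0.06 m and height (world z) of key_mid below 0.045 m and height (world z) of key_bar below 0.055 m and value of joint drill_trigger between 0.0062 and 0.009 m and value of joint lock_button above 0.0055 m); the robot touches nothing.
It fails at once if the jar, spool, shoe last or soles are moved by more than 20 mm (distance of any of jar, spool, shoe_last, soles from where it was at the start of the episode above 0.02 m).
It fails at once if the drill, its trigger or button is pushed with more than 40 N (contact force between any of the arm, the fingers and drill above 40 N).
It fails at once if the key is dropped or thrown (faster than 1.3 m/s) (linear speed of chuck_key above 1.3 m/s).
It also fails if it takes over 54 s, if anything falls off the work surface, if the arm or the gripper's body presses on something with over 40 N, if the wrist force passes 120 N, or if a joint passes its speed limit or range.

### The arm

A 6-joint arm with a two-finger parallel gripper is mounted at the origin on a cart in front of the work surface, level with it; the furniture and walls round the work are solid. World frame = base frame: x ahead of the robot, y to its left, z up, the work surface at z = 0. Lengths are in m, angles in degrees, forces in N, time in s.
With the tool pointing down it reaches from about 0.35 to 0.875 m from the base axis. Payload 4.2 kg.
Tool frame: the origin (TCP) lies midway between the tips of the shut fingers; the grasp point (between the pads) lies 19 mm behind it; z points along the fingers, y is the line along which they close (so a half turn about z gives the same grasp; the last joint's range is limited). The gripper opens to 87 mm and grips with 3 to 60 N. Pads are 19 mm wide; open, the fingers measure 117 mm over their backs; the gripper's body (75 mm by 190 mm) begins 51 mm behind the grasp point.
Start: joints at [-51.417, 22.042, 0.453, 0, -68.411, -14.817], TCP at [0.252, -0.572, 0.223] pointing down, gripper open.
Joint ranges: [-179.83, 179.83], [-69.29, 118.12], [-61.27, 80.66], [-181.25, 117.63], [-171.15, -9.14], [-177.46, 177.46]. Speed limits (degrees/s): [159.86, 159.86, 180, 180, 180, 180].

### API

Orientations are given as [roll, pitch, yaw] about the fixed x, y, z axes, in that order (R = Rz(yaw) Ry(pitch) Rx(roll)).
In Python, from workcell import env gives the robot as it stands. The module is installed in compiled form; this text tells all that it offers. Calls block until the motion is done:
- env.goto(position, orientation): joint-space move of the TCP to a pose.
- env.move_straight(position, rotation=None, rate=0.15, force_limit=None): straight line of the TCP; rotation=None keeps the orientation; rate is the mean speed in m/s. With force_limit (N) it stops when the force on the tool has changed by that much, and returns True; else False.
- env.set_joints(angles): joint-space move.
- env.gripper_to(opening, grasp_force=None): opening from 0.0 (shut) to 1.0 (fully open); grasp_force is the grip in N (None keeps the last); returns when the fingers have stopped.
- env.dwell(seconds).
- env.inverse_kinematics(position, orientation): joint angles nearest the present ones, or None.
- env.read_state(): the state.
- env.grab_frame(name): name is "scene" or "top"; returns a dict with "image" (420x560x3 uint8, blue, green, red), "fx", "fy", "cx", "cy" (pixels), "D" ([k1, k2, p1, p2, k3] as OpenCV has them; the pictures are not rectified), "position" and "orientation" of the camera in the world. Camera axes: x right, y up, looking along -z (the intrinsics and any distortion apply to the point x, -y, -z); pixel columns grow to the right and rows downward; lengths in m; the calibration is good to about 2 mm. A picture is of the moment at which its call begins. There is no depth.
A pose or a line that the arm cannot do raises env.Unreachable and nothing moves.
- env.close_job(): hands the job in; it is judged then, once.
Trained networks look in a picture, given as the dict that the camera call returned (one of the last four; its "shot" number tells which), for a name from the list of things; names that differ only in an ending like _2 or _b are one class to them, and where a whole thing is asked for, a point or a joint stands for the part that bears it (a point fixed in the world has none). Each returns a list of dicts, best first, with "score" (0 to 1); they miss things now and then, are a little off and sometimes report something else, mostly with a low value. They report only what shows in the picture. A call takes as long as a camera call. They do not tell look-alikes from the thing itself.
- env.search_frame(picture, thing): "xyz" ([x, y, z] in m, in world coordinates, good to about 4 mm: the middle of the surface that is visible of it).
- env.trace(picture, thing): "mask" (420x560 bool, what is visible of it).
The state is a dict: "clock": time; "joint_positions": joint angles; "qvel": joint speeds; "joint_torque": joint torques, N m; "position": TCP position; "tool_rot": TCP orientation; "force": force on the tool from outside, world axes, zero at the start; "wrist_torque": the same for the moment, N m; "opening": opening from 0.0 (shut) to 1.0 (fully open); "finger_force": force on a finger pad.
Only numpy, scipy, OpenCV 4.12 (cv2) and the standard library are available. Lean on these libraries where they do the work, as an engineer would, in place of code of your own. Each camera call takes 0.05 s, during which the arm holds its last target. There are 200 camera calls.

## Working session

There is one attempt and no reset: what is moved stays moved. The work goes in short steps, each a Python script; the robot and the scene stay as the last script left them, time stands still between calls to the robot, and variables do not carry over. Pictures are saved under pics/ and viewed, at most 10 in all, crops included, and the job is handed in when it is done.

```bash
mkdir -p pics; ls; cat > h.py <<'E'
from workcell import env
import numpy as np, cv2
from scipy.spatial.transform import Rotation as R
np.set_printoptions(precision=4,suppress=True)
def shot(n,f=None):
    p=env.grab_frame(n)
    if f: cv2.imwrite('pics/'+f,p['image'])
    return p
def cam(p):
    o=np.array(p['orientation'],float)
    Rm=o if o.shape==(3,3) else R.from_euler('xyz',o,degrees=True).as_matrix()
    return Rm,np.array(p['position'])
def K(p): return np.array([[p['fx'],0,p['cx']],[0,p['fy'],p['cy']],[0,0,1.]])
def proj(p,X):
    Rm,t=cam(p); c=(np.atleast_2d(X)-t)@Rm; c=c*[1,-1,-1]
    return cv2.projectPoints(c,np.zeros(3),np.zeros(3),K(p),np.array(p['D'],float))[0][:,0]
def back(p,uv,z):
    Rm,t=cam(p); q=cv2.undistortPoints(np.array(uv,float).reshape(-1,1,2),K(p),np.array(p['D'],float))[:,0]
    d=np.c_[q[:,0],-q[:,1],-np.ones(len(q))]@Rm.T
    return t+d*((z-t[2])/d[:,2])[:,None]
E
python3 - <<'E'
from h import *
s=shot('scene','s1.png');t=shot('top','t1.png')
for n,p in (('scene',s),('top',t)):
    print(n,p['position'],p['orientation'],p['fx'],p['D'])
    for th in ['drill','chuck_top','trigger_face','button_face','key_bar','key_mid','parts_dish','jar','spool','shoe_last','soles']:
        print(th,[(np.round(d['score'],2),np.round(d['xyz'],3),proj(p,d['xyz'])[0].round()) for d in env.search_frame(p,th)])
print(env.read_state()['clock'])
E
```

```text
pics
scene [-0.0031  0.7805  0.6177] [  62.3192    1.5525 -144.918 ] 465.1188312555709 [0.0193 0.     0.     0.     0.    ]
drill [(np.float64(0.17), array([ 0.706, -0.025,  0.045]), array([237., 212.]))]
chuck_top [(np.float64(0.57), array([0.526, 0.107, 0.077]), array([261., 245.]))]
trigger_face [(np.float64(0.6), array([0.707, 0.116, 0.043]), array([199., 237.])), (np.float64(0.45), array([0.532, 0.069, 0.149]), array([268., 208.]))]
button_face []
key_bar [(np.float64(0.83), array([ 0.509, -0.005,  0.164]), array([296., 192.])), (np.float64(0.61), array([ 0.356, -0.041,  0.072]), array([363., 239.])), (np.float64(0.49), array([ 0.428, -0.184,  0.072]), array([362., 206.]))]
key_mid [(np.float64(0.74), array([ 0.508, -0.006,  0.164]), array([296., 192.])), (np.float64(0.72), array([ 0.351, -0.039,  0.068]), array([365., 241.])), (np.float64(0.52), array([ 0.431, -0.183,  0.073]), array([361., 205.]))]
parts_dish [(np.float64(0.72), array([ 0.532, -0.356,  0.01 ]), array([354., 193.]))]
jar [(np.float64(0.52), array([ 0.704, -0.029,  0.046]), array([238., 212.]))]
spool [(np.float
[... 839 characters left out ...]
48), array([ 0.353, -0.041,  0.079]), array([289., 292.]))]
key_mid [(np.float64(0.49), array([ 0.355, -0.044,  0.081]), array([290., 292.])), (np.float64(0.47), array([ 0.432, -0.187,  0.082]), array([348., 264.])), (np.float64(0.45), array([ 0.513, -0.01 ,  0.166]), array([280., 222.]))]
parts_dish [(np.float64(0.58), array([ 0.526, -0.334,  0.012]), array([401., 235.]))]
jar [(np.float64(0.72), array([ 0.695, -0.061,  0.072]), array([304., 162.]))]
spool [(np.float64(0.61), array([0.713, 0.105, 0.059]), array([242., 153.]))]
shoe_last [(np.float64(0.75), array([ 0.702, -0.273,  0.065]), array([384., 165.]))]
soles [(np.float64(0.94), array([0.596, 0.331, 0.006]), array([158., 195.]))]
1.2
```

```bash
python3 -c "
import cv2,numpy as np
a=cv2.imread('pics/s1.png');b=cv2.imread('pics/t1.png')
cv2.imwrite('pics/st.png',cv2.resize(np.vstack([a,b]),None,fx=.71,fy=.71))"
```

```text
(no output)
```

View pics/s1.png

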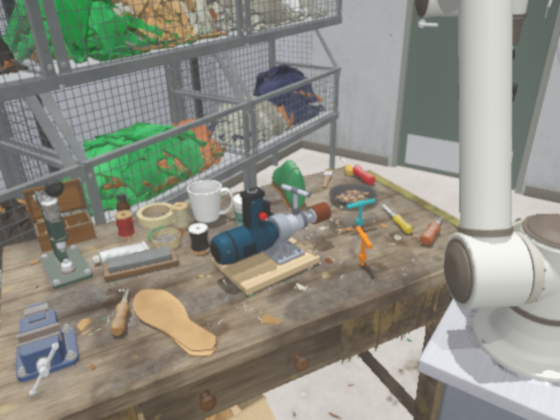

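View pics/t1.png

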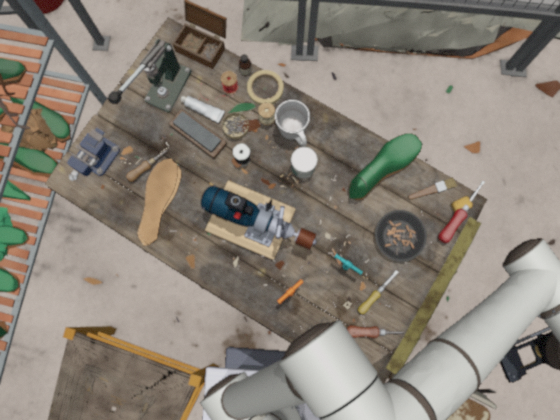

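The steel T (scene 296,192; top 281,222) stands upright in the chuck. The orange one (scene 363,239; top 290,292) and the turquoise one (scene 361,205; top 348,264) are look-alikes. The steel one fits the description, and I'll confirm it in an enlarged crop.

```bash
python3 - <<'E'
import cv2,numpy as np
a=cv2.imread('pics/s1.png')[165:285,200:340];b=cv2.imread('pics/t1.png')[170:270,190:330]
f=lambda i,k:cv2.resize(i,None,fx=k,fy=k,interpolation=cv2.INTER_CUBIC)
A=f(a,2.85*1.0);B=f(b,2.85)
A=f(a,3.5*0.8);print(A.shape)
h=590;A=f(a,2.85);B=f(b,2.85)
c=np.zeros((max(A.shape[0],B.shape[0]),800,3),np.uint8);c[:A.shape[0],:A.shape[1]]=A;c[:B.shape[0],400:400+B.shape[1]]=B[:,:400]
cv2.imwrite('pics/c1.png',c)
E
```

```text
(336, 392, 3)
```

View pics/c1.png

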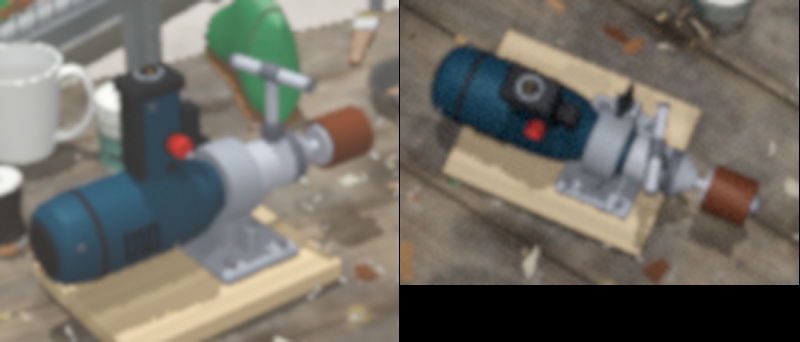

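The crop shows the steel T upright in the chuck (top view: bar from about (281,209) to (278,235)), so that is the key. Next I fit the drill and key poses from both views.

```bash
cat > fit.py <<'E'
from h import *
from scipy.optimize import least_squares
s=shot('scene');t=shot('top')
def blob(p,box,fn):
    x0,y0,x1,y1=box;i=p['image'][y0:y1,x0:x1].astype(int);m=fn(i[...,0],i[...,1],i[...,2])
    n,l,st,c=cv2.connectedComponentsWithStats(m.astype(np.uint8));k=1+st[1:,4].argmax()
    return c[k]+[x0,y0],st[k]
red=lambda b,g,r:(r>140)&(g<80)&(b<80)
brn=lambda b,g,r:(r>85)&(g<75)&(b<65)&(r-g>45)
rt,rs=blob(t,(225,205,250,225),red),blob(s,(250,205,275,230),red)
bt,bs=blob(t,(290,225,325,255),brn),blob(s,(300,195,340,235),brn)
print(rt,rs,bt,bs)
D=lambda v,P:np.c_[R.from_euler('z',v[2]).apply(np.atleast_2d(P))]+[v[0],v[1],0]
B=[-.026,-.008,.142]
obs=[(t,[-.026,-.008,.144],rt[0],1),(s,[-.027,-.008,.142],rs[0],1),(t,[0,-.182,.095],bt[0],.7),(s,[0,-.182,.082],bs[0],.5),(t,[0,.002,.199],[235.6,201.6],.7),(s,[0,.002,.199],[252.3,189.9],.7)]
res=lambda v:np.concatenate([w*(proj(p,D(v,P))[0]-u) for p,P,u,w in obs])
r=least_squares(res,[.53,.07,-.3],loss='soft_l1');v=r.x
print('drill',v[:2],np.degrees(v[2]),res(v).reshape(-1,2))
np.save('drill.npy',v)
print('chuck_top',D(v,[0,-.112,.104]),'trig',D(v,[0,-.038,.144]),'btn',D(v,[-.029,-.008,.142]))
e=back(t,[[281.2,208.6],[277.7,234.9]],.169);print('bar ends',e,'mid',e.mean(0),'len',np.linalg.norm(e[0]-e[1]),'ang',np.degrees(np.arctan2(*(e[0]-e[1])[[1,0]])))
for p in(t,s):
    m=env.trace(p,'parts_dish')[0]['mask'];c=cv2.fitEllipse(max(cv2.findContours(m.astype(np.uint8),0,1)[0],key=len));print('dish',c,back(p,[c[0]],.018))
for p in(t,s):
    for d in env.trace(p,'key_bar'):
        m=d['mask'];q=np.argwhere(m)[:,::-1];print(d['score'],q.mean(0),q.min(0),q.max(0))
E
python3 fit.py
```

```text
Traceback (most recent call last):
  File "fit.py", line 11, in <module>
    bt,bs=blob(t,(290,225,325,255),brn),blob(s,(300,195,340,235),brn)
                                        ~~~~^^^^^^^^^^^^^^^^^^^^^^^^^
  File "fit.py", line 6, in blob
    n,l,st,c=cv2.connectedComponentsWithStats(m.astype(np.uint8));k=1+st[1:,4].argmax()
                                                                      ~~~~~~~~~~~~~~~^^
ValueError: attempt to get argmax of an empty sequence
```

```bash
sed -i 's/^brn=.*/brn=lambda b,g,r:(r>80)\&(r-g>35)\&(r-b>40)\&(r<190)/' fit.py; python3 fit.py
```

```text
(array([236.6429, 215.7143]), array([10,  9,  4,  4, 14], dtype=int32)) (array([262.6047, 215.5814]), array([ 9,  7,  8,  8, 43], dtype=int32)) (array([305.7861, 237.5622]), array([  7,   4,  18,  18, 201], dtype=int32)) (array([321.5464, 209.2678]), array([ 12,   8,  18,  15, 183], dtype=int32))
drill [0.5533 0.0947] -20.32946481652427 [[ 0.3966  0.2143]
 [ 0.8693  1.3842]
 [ 0.0177  0.2736]
 [-1.3852  1.9771]
 [ 0.2444 -1.2355]
 [-0.6679 -0.2138]]
chuck_top [[ 0.5144 -0.0103  0.104 ]] trig [[0.5401 0.0591 0.144 ]] btn [[0.5233 0.0973 0.142 ]]
bar ends [[ 0.5459 -0.0106  0.169 ]
 [ 0.4817 -0.0063  0.169 ]] mid [ 0.5138 -0.0084  0.169 ] len 0.06438255827337216 ang -3.8259276564747657
dish ((400.3856201171875, 235.22317504882812), (50.13069152832031, 52.4509391784668), 134.96701049804688) [[ 0.5249 -0.3308  0.018 ]]Traceback (most recent call last):
  File "fit.py", line 23, in <module>
    m=env.trace(p,'parts_dish')[0]['mask'];c=cv2.fitEllipse(max(cv2.findContours(m.astype(np.uint8),0,1)[0],key=len));print('dish',c,back(p,[c[0]],.018))
      ~~~~~~~~~~~~~~~~~~~~~~~~~^^^
IndexError: list index out of range
```

Drill: (0.553, 0.095), yaw −20.3°. The key bar is at about (0.513, −0.010) and lies roughly along world x. The dish is at (0.525, −0.331). Picking up the key now.

```bash
python3 - <<'E'
from h import *
x,y=.513,-.010
st=env.read_state();print(st['tool_rot'],env.inverse_kinematics([x,y,.26],[180,0,-4]),env.inverse_kinematics([x,y,.26],[180,0,176]))
# dish placement candidates
u=np.array([.846,-.533,0]);th=np.radians(40);z=np.array([0,0,-np.cos(th)])+u*np.sin(th)
for sgn in(1,-1):
    xa=sgn*np.array([.533,.846,0]);M=np.c_[xa,np.cross(z,xa),z];e=R.from_matrix(M).as_euler('xyz',degrees=True)
    print(sgn,e,env.inverse_kinematics([.525,-.331,.10],e))
env.gripper_to(.5)
env.goto([x,y,.24],[180,0,-4])
env.move_straight([x,y,.145],rate=.08,force_limit=6)
print(env.read_state()['position'],env.read_state()['force'])
shot('scene','s2.png');shot('top','t2.png')
a=cv2.imread('pics/s2.png')[110:260,200:360];b=cv2.imread('pics/t2.png')[150:300,200:360]
cv2.imwrite('pics/c2.png',cv2.resize(np.hstack([a,b]),(800,375),interpolation=2))
print(env.read_state()['clock'])
E
```

```text
[-179.9973   -0.0009 -156.2319] [ 17.0294   9.5589 -11.4462   0.     -68.9949  68.9706] [  17.0294    9.5589  -11.4462   -0.      -68.9949 -111.0294]
1 [140.0028   0.      57.7881] None
-1 [-140.0028    0.     -122.2119] None
[ 0.5135 -0.0099  0.1456] [ 0.0509 -0.8418  0.3532]
6.1417
```

View pics/c2.png

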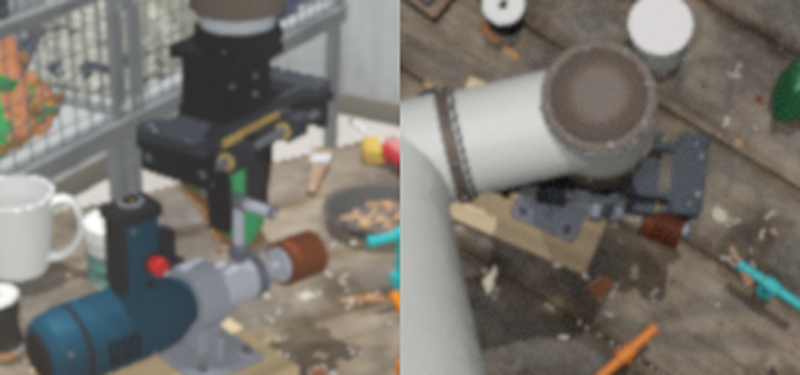

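The fingers straddle the bar in the scene crop (shank at about 240,215). I close, lift, and look for a feasible tilted placing pose.

```bash
cat >> h.py <<'E'
def tilt(a,th,sgn):
    u=np.array([np.cos(np.radians(a)),np.sin(np.radians(a)),0]);t=np.radians(th)
    z=np.array([0,0,-np.cos(t)])+u*np.sin(t);xa=sgn*np.array([-u[1],u[0],0])
    return u,z,R.from_matrix(np.c_[xa,np.cross(z,xa),z]).as_euler('xyz',degrees=True)
E
python3 - <<'E'
from h import *
env.gripper_to(0,25)
s=env.read_state();print(s['opening'],s['finger_force'],s['force'])
p=np.array(s['position'])
env.move_straight(p+[0,0,.03],rate=.04,force_limit=12)
env.move_straight(p+[0,0,.155],rate=.12)
s=env.read_state();print(s['opening'],s['finger_force'],s['force'],s['position'])
for a in range(-180,180,30):
  for sg in(1,-1):
    for th in(40,25):
      for zz in (.1,.25):
        u,z,e=tilt(a,th,sg);q=env.inverse_kinematics([.525,-.331,zz],e)
        if q is not None: print(a,sg,th,zz,np.round(q))
print(env.read_state()['clock'])
E
```

```text
0.1053401676482078 24.989439994096756 [ 1.0014 -0.5812  0.2658]
0.10636849387091801 24.989282190799713 [-0.4503  0.8075 -1.5574] [ 0.5125 -0.01    0.299 ]
-180 1 40 0.1 [-13.  47.  14.   8. -96.  11.]
-180 1 40 0.25 [ -13.   41.   23.    9. -111.   13.]
-180 1 25 0.1 [-14.  39.   5.   6. -80.  12.]
-180 1 25 0.25 [-14.  33.  16.   6. -97.  14.]
-180 -1 40 0.1 [ -13.   47.   14.    8.  -96. -169.]
-180 -1 40 0.25 [ -13.   41.   23.    9. -111. -167.]
-180 -1 25 0.1 [ -14.   39.    5.    6.  -80. -168.]
-180 -1 25 0.25 [ -14.   33.   16.    6.  -97. -166.]
-150 1 40 0.1 [ -7.  41.  -3.  23. -80.  26.]
-150 1 40 0.25 [ -7.  34.   6.  23. -95.  32.]
-150 1 25 0.1 [-10.  35.  -6.  17. -69.  31.]
-150 1 25 0.25 [-10.  28.   5.  16. -86.  36.]
-150 -1 40 0.1 [  -7.   41.   -3.   23.  -80. -154.]
-150 -1 40 0.25 [  -7.   34.    6.   23.  -95. -148.]
-150 -1 25 0.1 [ -10.   35.   -6.   17.  -69. -149.]
-150 -1 25 0.25 [ -10.   28.    5.   16.  -86. -144.]
-120 1 40 0.1 [ -4.  34. -23.  41. -61.  34.]
-120 1 40 0.25 [ -3.  25. -13.  36. -76.  46.]
-120 1 25 0.1 [ -8.  30. -20.  29. -54.  47.]

[... 2629 characters left out ...]
1 [-25.  39.  14. -14. -85. -31.]
120 1 25 0.25 [ -25.   33.   24.  -14. -102.  -36.]
120 -1 40 0.1 [ -28.   47.   25.  -20. -103.  150.]
120 -1 40 0.25 [ -28.   41.   36.  -23. -118.  143.]
120 -1 25 0.1 [-25.  39.  14. -14. -85. 149.]
120 -1 25 0.25 [ -25.   33.   24.  -14. -102.  144.]
150 1 40 0.1 [ -20.   49.   24.   -6. -104.   -9.]
150 1 40 0.25 [ -21.   43.   34.   -7. -120.  -11.]
150 1 25 0.1 [-20.  41.  12.  -4. -86.  -9.]
150 1 25 0.25 [ -20.   35.   23.   -4. -103.  -10.]
150 -1 40 0.1 [ -20.   49.   24.   -6. -104.  171.]
150 -1 40 0.25 [ -21.   43.   34.   -7. -120.  169.]
150 -1 25 0.1 [-20.  41.  12.  -4. -86. 171.]
150 -1 25 0.25 [ -20.   35.   23.   -4. -103.  170.]
8.9167
```

```bash
python3 - <<'E'
from h import *
u,z,e=tilt(60,40,-1)
c=np.array([.525,-.331,0.])
P=lambda h:c+.040*u+[0,0,h]-.0555*z
for h in(.15,.03,.0): print(env.inverse_kinematics(P(h),e))
env.goto(P(.15),e)
env.move_straight(P(.035),rate=.12)
print(env.move_straight(P(-.004),rate=.03,force_limit=2.5))
s=env.read_state();print(s['position'],P(0),s['force'],s['opening'],s['clock'])
shot('scene','s3.png');t=shot('top','t3.png')
a=cv2.imread('pics/s3.png')[120:260,280:430];b=cv2.imread('pics/t3.png')[150:290,330:480]
cv2.imwrite('pics/c3.png',cv2.resize(np.hstack([a,b]),(800,373),interpolation=2))
E
```

```text
[-38.5262  29.1556  11.3593 -39.9651 -81.756  107.9254]
[-38.8288  36.6623   6.0597 -41.8332 -72.2381 116.7356]
[-38.9358  38.871    5.3052 -42.4776 -70.1019 118.9077]
True
[ 0.5268 -0.3273  0.0462] [ 0.5272 -0.3273  0.0425] [-1.1738 -1.812   4.6504] 0.10805707669288477 12.2917
```

View pics/c3.png

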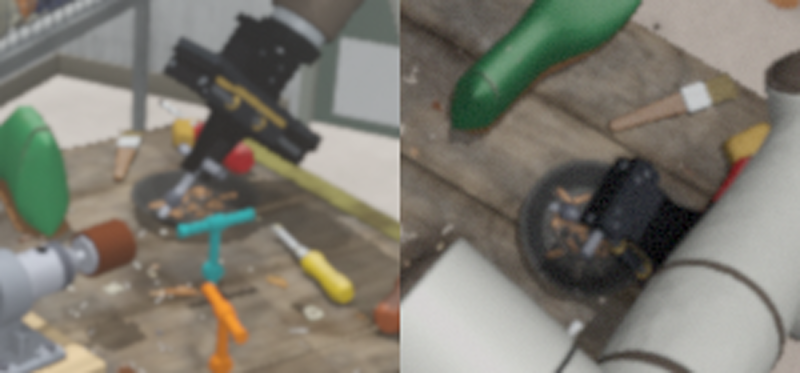

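The pilot tip rests on the dish floor near its edge (scene crop about 165,212), with the bar held above the dish. I release gently and back out along the fingers.

```bash
python3 - <<'E'
from h import *
u,z,e=tilt(60,40,-1)
for o in(.2,.3,.42): env.gripper_to(o)
p=np.array(env.read_state()['position'])
env.move_straight(p-.06*z,rate=.08)
env.move_straight(p-.12*z+[0,0,.12],rate=.25)
env.goto([.33,-.20,.30],[180,0,-60])
t=shot('top','t4.png');s=shot('scene','s4.png')
a=s['image'][150:260,300:430];b=t['image'][180:290,340:470]
cv2.imwrite('pics/c4.png',cv2.resize(np.hstack([a,b]),(800,338),interpolation=2))
for p in (s,t):
  for th in('key_bar','key_mid','parts_dish'): print(th,[(round(d['score'],2),np.round(d['xyz'],3)) for d in env.search_frame(p,th)])
print(env.read_state()['clock'],env.read_state()['force'])
E
```

```text
key_bar [(0.76, array([ 0.355, -0.041,  0.071])), (0.68, array([ 0.428, -0.184,  0.072])), (0.29, array([ 0.535, -0.352,  0.013]))]
key_mid [(0.54, array([ 0.355, -0.042,  0.07 ])), (0.51, array([ 0.431, -0.183,  0.073])), (0.42, array([ 0.522, -0.341,  0.018]))]
parts_dish [(0.82, array([ 0.536, -0.351,  0.014]))]
key_bar [(0.67, array([ 0.529, -0.347,  0.019]))]
key_mid [(0.48, array([ 0.526, -0.346,  0.019]))]
parts_dish [(0.67, array([ 0.526, -0.332,  0.013]))]
17.175 [ 0.2951 -0.6559  0.6146]
```

View pics/c4.png

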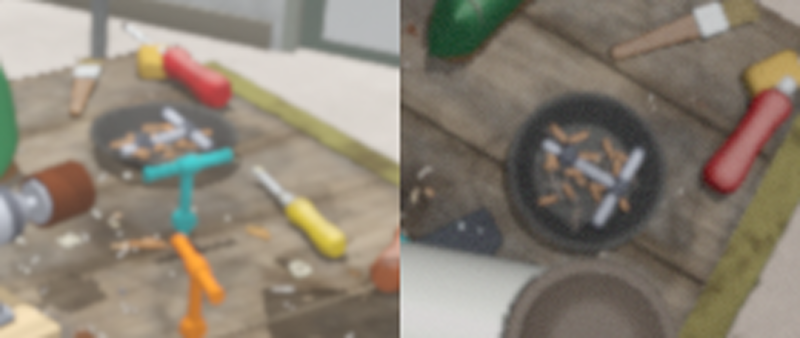

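The key lies flat in the dish (scene crop: bar at about 190,130, pilot at about 120,150; the network puts it at z ≈ 0.02). For the lock, I set the open gripper diagonally so one finger corner presses the trigger and the other the button, with contact checks along the way.

```bash
cat >> h.py <<'E'
v=np.load('drill.npy');yaw=np.degrees(v[2]);Rd=R.from_euler('z',v[2])
AB=np.array([.027,-.022]);g=np.hypot(*AB);phi=np.arctan2(.022,.027)
d=np.array([np.cos(phi),-np.sin(phi)]);e_=np.array([np.sin(phi),np.cos(phi)])
ori=[180,0,yaw-np.degrees(phi)+90]
def tcp(ax,ay,z):   # corner a in drill frame, mm
    c=np.array([ax,ay])/1000-d*g/2-.0095*e_
    return Rd.apply([c[0],c[1],z/1000])+[v[0],v[1],0]
def corner():       # actual a in drill frame (mm), force in drill frame
    s=env.read_state();q=Rd.inv().apply(np.array(s['position'])-[v[0],v[1],0])
    return np.r_[(q[:2]+d*g/2+.0095*e_)*1000,q[2]*1000],Rd.inv().apply(s['force']),s['clock']
E
python3 - <<'E'
from h import *
print(g/.087,ori,env.inverse_kinematics(tcp(-6.5,-52,137),ori))
env.gripper_to(g/.087)
print(env.read_state()['opening'])
env.goto(tcp(-6.5,-52,280),ori)
print(env.move_straight(tcp(-6.5,-52,137),rate=.12,force_limit=6),*corner())
print(env.move_straight(tcp(-6.5,-25,137),rate=.02,force_limit=2),*corner())
t=shot('top','t5.png');s=shot('scene','s5.png')
cv2.imwrite('pics/c5.png',cv2.resize(s['image'][130:270,190:340],(800,747),interpolation=2)[:600])
E
```

```text
0.4003235578682299 [180, 0, np.float64(30.49687721303151)] [ 24.5675  16.2    -21.7865   0.     -52.0135  95.9294]
0.4015530774422583
False [ -6.031  -51.6828 137.764 ] [-0.3054  0.9206  0.0841] 20.0083
True [ -6.8148 -37.7149 136.614 ] [ 0.5135 -2.193   1.6828] 20.8167
```

View pics/c5.png

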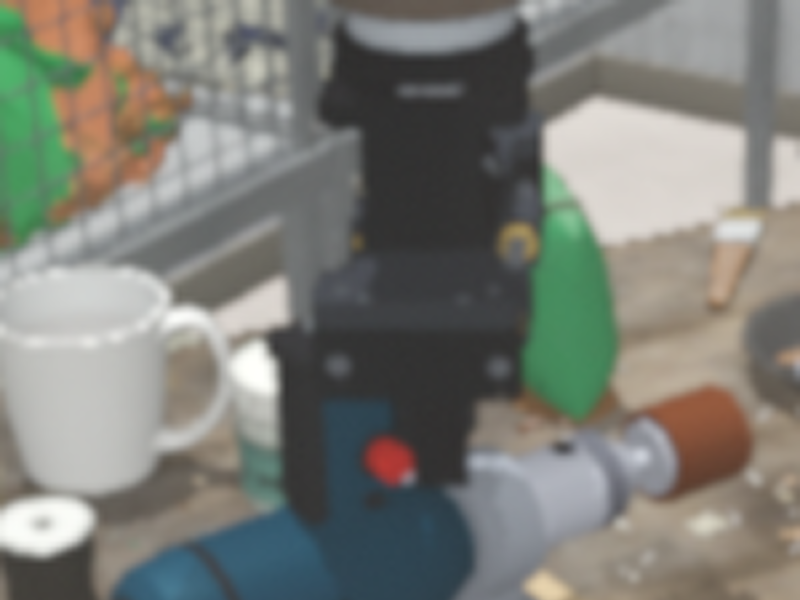

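Trigger contact came at drill y = −37.7, against −38 expected. The red button (390,460) is clear of the fingers. I squeeze home, then push the button.

```bash
python3 - <<'E'
from h import *
q,f,_=corner()
print(env.move_straight(tcp(-6.5,-22,137),rate=.012,force_limit=9),*corner())
env.dwell(.1);q,f,_=corner();print(q,f)
y=q[1]+.4
print(env.move_straight(tcp(9,y,137),rate=.012,force_limit=4),*corner())
print(env.move_straight(tcp(11,y,137),rate=.012,force_limit=12),*corner())
E
```

```text
True [ -7.5998 -27.6307 135.9906] [ 2.6559 -5.1583  2.9193] 21.95
[ -7.5902 -28.0505 135.9818] [ 3.4229 -5.1231  3.3544]
True [ -7.4155 -30.1491 135.3662] [ 1.2664 -4.1648  2.8491] 22.525
True [ -3.767  -32.0402 133.591 ] [-1.7466 -2.0208  3.0243] 23.4167
```

The arm gives noticeably, so the trigger eased while the finger slid sideways. I back off a little and measure the compliance before trying again.

```bash
python3 - <<'E'
from h import *
def show(l):
    s=env.read_state();q,f,c=corner();print(l,q,f,np.array(s['tool_rot'])-[180,0,ori[2]],round(c,2))
show('now')
env.move_straight(tcp(-8,-34,137),ori,rate=.03);show('back')
env.move_straight(tcp(-8,-46,137),ori,rate=.04);show('free')
env.dwell(.3);show('free')
for y in(-34,-28,-26,-25):
    env.move_straight(tcp(-6.5,y,137),ori,rate=.03);env.dwell(.1);show(y)
E
```

```text
now [ -3.767  -32.0402 133.591 ] [-1.7466 -2.0208  3.0243] [-359.7449    1.8446   -0.2552] 23.42
back [ -8.5    -34.595  136.6608] [-1.0315 -3.7212 -0.3512] [-359.9869    0.0852   -0.0159] 23.75
free [ -7.5509 -45.6664 137.2562] [ 0.5467  0.9606 -0.3127] [-0.0033 -0.0845 -0.0123] 24.2
free [ -7.9494 -45.8168 137.0079] [-0.5751  0.439   0.321 ] [-359.9992   -0.0123    0.0081] 24.5
-34 [ -6.9356 -34.5157 136.8587] [-1.06   -3.4175  2.399 ] [-359.9872    0.0748   -0.0178] 25.15
-28 [ -7.0291 -28.8498 136.8362] [-0.5986 -4.1903  3.0054] [-359.9963    0.1233   -0.0236] 25.6
-26 [ -7.06   -27.0576 136.8673] [-1.5034 -4.4777  2.9698] [-0.0023  0.1399 -0.0286] 25.95
-25 [ -7.1271 -26.5459 136.8392] [-1.6284 -6.298   2.5276] [-0.021   0.1945 -0.0366] 26.3
```

With full targets and no force stop, it tracks at about 5 N/mm and the trigger gets home. I continue in small monitored steps.

```bash
python3 - <<'E'
from h import *
def go(x,y):
    env.move_straight(tcp(x,y,137),ori,rate=.03);q,f,c=corner();print((x,y),q,f,round(c,2));return q,f
for y in(-24.2,-23.4): q,f=go(-6.5,y)
for x in np.arange(-5,11,1.5):
    q,f=go(x,-23.4)
    if np.linalg.norm(f)>22: break
E
```

```text
(-6.5, -24.2) [ -7.186  -26.4342 136.8442] [-1.2355 -8.5693  2.9469] 26.55
(-6.5, -23.4) [ -7.2102 -26.3498 136.851 ] [-0.2174 -8.9661  4.2712] 26.8
(np.float64(-5.0), -23.4) [ -6.5698 -26.391  136.5325] [-2.6356 -8.9135  5.549 ] 27.05
(np.float64(-3.5), -23.4) [ -5.6219 -26.4402 136.171 ] [-3.7295 -8.6115  4.2532] 27.3
(np.float64(-2.0), -23.4) [ -4.4201 -26.442  135.8648] [-4.6303 -7.3971  2.706 ] 27.55
(np.float64(-0.5), -23.4) [ -3.645  -26.4783 135.6995] [-6.4354 -7.3879  3.4275] 27.8
(np.float64(1.0), -23.4) [ -2.6752 -26.4911 135.5769] [-7.8601 -6.797   3.4974] 28.05
(np.float64(2.5), -23.4) [ -1.457  -26.464  135.4861] [-10.0431  -6.5877   4.783 ] 28.3
(np.float64(4.0), -23.4) [ -0.125  -26.4589 135.4703] [-9.3543 -5.538   4.8735] 28.55
(np.float64(5.5), -23.4) [  1.2105 -26.4676 135.4734] [-10.0969  -6.2242   3.6667] 28.8
(np.float64(7.0), -23.4) [  2.5746 -26.4458 135.4646] [-9.544  -7.1219  5.4583] 29.05
(np.float64(8.5), -23.4) [  3.9096 -26.462  135.4503] [-10.5987  -6.4441   6.9406] 29.3
(np.float64(10.0), -23.4) [  4.7117 -26.4207 135.4401] [-12.9525  -5.5699   5.9731] 29.55
```

```bash
python3 - <<'E'
from h import *
def go(x,y,r=.03):
    env.move_straight(tcp(x,y,137),ori,rate=r);q,f,c=corner();print((x,y),q,f,round(c,2));return q,f
go(11.5,-23.4)
for y in(-25,-27,-29,-30.5,-32): go(11.5,y,.015)
env.dwell(.5);print(*corner())
for x in(8,4,0,-4,-9): go(x,-32.5)
go(-9,-36);go(-9,-44)
E
```

```text
(11.5, -23.4) [  4.9207 -26.511  135.3907] [-17.8528  -4.2526   8.6624] 29.8
(11.5, -25) [  4.9555 -26.6932 135.3964] [-18.5098  -0.1539   8.3211] 30.06
(11.5, -27) [  5.0826 -26.9233 135.4331] [-20.4046   4.596    7.4295] 30.34
(11.5, -29) [  5.1066 -27.8304 135.2636] [-21.455    7.2176   5.7748] 30.62
(11.5, -30.5) [  5.1219 -29.3091 135.1278] [-20.3847   7.0538   4.6223] 30.88
(11.5, -32) [  5.2358 -30.2787 135.027 ] [-20.997    9.6019   4.2421] 31.12
[  5.2115 -30.2841 134.9918] [-20.7278   8.9375   3.9343] 31.625
(8, -32.5) [  4.8067 -30.6808 135.3882] [-10.3383   6.3186  -1.1189] 31.89
(4, -32.5) [  3.3005 -31.3555 136.4488] [-5.6071  4.1948 -1.6547] 32.17
(0, -32.5) [  0.8954 -32.1391 137.5894] [0.0519 1.029  0.2583] 32.46
(-4, -32.5) [ -3.9128 -32.5508 137.181 ] [-0.3201 -0.2263 -0.0679] 32.74
(-9, -32.5) [ -9.1523 -32.4909 137.0643] [-0.1447  0.2395  0.2527] 33.06
(-9, -36) [ -8.9511 -36.2166 137.0081] [-0.4274  0.3342  0.2318] 33.33
(-9, -44) [ -8.9531 -44.22   137.0424] [0.4018 0.9201 0.4584] 33.74
```

After easing and release, the force is zero with the finger at y −32.5, well ahead of the trigger's rest position, so the trigger is held. I retreat and check the picture.

```bash
python3 - <<'E'
from h import *
env.move_straight(tcp(-9,-52,137),rate=.06)
env.move_straight(tcp(-9,-52,290),rate=.15)
env.goto([.36,-.2,.32],[180,0,-30])
t=shot('top','t6.png');s=shot('scene','s6.png')
s1=cv2.imread('pics/s1.png')
f=lambda i:cv2.resize(i,(400,440),interpolation=2)
cv2.imwrite('pics/c6.png',np.hstack([f(s1[170:258,220:300]),f(s['image'][170:258,220:300])]))
print(env.read_state()['force'],env.read_state()['clock'])
for p in (s,t):
  for th in('key_bar','key_mid','parts_dish'): print(th,[(round(d['score'],2),np.round(d['xyz'],3)) for d in env.search_frame(p,th)])
E
```

```text
[ 0.7985 -0.3081 -0.2029] 36.4417
key_bar [(0.77, array([ 0.355, -0.044,  0.07 ])), (0.66, array([ 0.429, -0.182,  0.072]))]
key_mid [(0.69, array([ 0.43 , -0.182,  0.072])), (0.61, array([ 0.353, -0.043,  0.067]))]
parts_dish [(0.61, array([ 0.535, -0.351,  0.012]))]
key_bar [(0.55, array([ 0.532, -0.345,  0.02 ]))]
key_mid [(0.44, array([ 0.534, -0.342,  0.019]))]
parts_dish [(0.66, array([ 0.549, -0.329,  0.011])), (0.23, array([ 0.532, -0.341,  0.019]))]
```

View pics/c6.png

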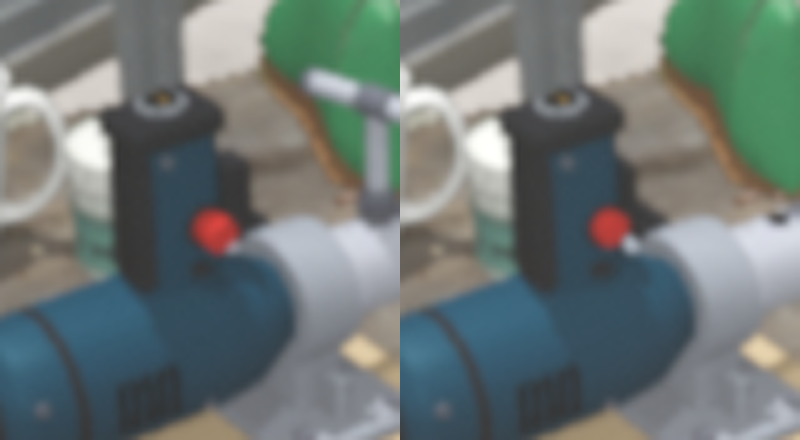

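Compared with before (left), the trigger behind the grip (right, about 630,190) is pulled in and the red button (610,228) is flatter, so both are caught. The key is still in the dish and the robot touches nothing, so I hand in.

```bash
python3 -c "
from workcell import env
print(env.close_job())"
```

```text
the job is handed in; nothing more can be done
None
```

I handed the job in after about 36 s of the 54 s allowed; the chuck key lies in the black dish, and in the last picture the trigger and lock button both look caught, though the hand-in call returned no verdict.

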